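Lay the parts case down against the back stop

TASK

Push the standing orange small-parts case over, away from you, so that it lies flat on its back with the clear lid up, then push it along the bench until its leading edge sits flush and square against the dark wooden batten. Only push it: do not grasp, lift or carry it. Leave the blue case standing where it is and do not disturb the other things on the bench.

Things in the scene. Friction and masses are not known exactly. Their poses are not given: they have to be found in the camera images.
- orange_case: orange small-parts case, a flat box 45 mm thick (its x), 150 wide (y), 130 tall (z), 0.3-0.6 kg, origin in the centre of its bottom face. It starts standing on that narrow bottom, clear lid (-x face) roughly towards the robot, plain back (+x face) towards the stop. About 1 N high on the lid tips it; past 19 degrees it falls on its back by itself. Lying, lid up, its x points down and its z to the stop.
- orange_top (a point): centre of the orange case's top face (150 x 45 mm, carries the dark grip), 130 mm from the origin along the case's z; once the case lies on its back this is the leading face that meets the stop, and the origin is the centre of the near face, 22 mm above the bench
- orange_heel (a point): middle of the orange case's lower back edge, 22.5 mm from the origin along the case's x; the case tips over this edge, which stays on the bench. Lying, the case slides under a push of 1 to 6 N. Raising this edge more than 30 mm counts as lifting
- blue_case: blue case of the same build and size (45 x 150 x 130 mm, origin in the centre of its bottom face), standing in the same way beside the orange one, to its left or right; must stay standing where it is
- back_stop: dark wooden batten screwed to the bench across the back of the work area, beyond the cases: 45 mm deep (x), 700 mm long (y), 40 mm high. Fixed. Origin: centre of its underside; its x points away from the robot, at right angles to its long face. Its place and angle vary
- stop_face (a point): centre of the batten's long front face (towards the robot), 20 mm above the bench; axes as the batten: x at right angles into the batten, y along it
- jar: brown glass jar with black lid, standing, 42 mm diameter, 75 mm tall, between the two cases; bystander, leave alone. Origin centre of its underside
- screwdriver: screwdriver with red handle, lying, to the robot's right; bystander, leave alone. Origin in the middle of its length
- glue: yellow plastic glue bottle with red cap, standing, 54 mm diameter, 150 mm tall, to the robot's left; bystander, leave alone. Origin centre of its underside
- tape: grey roll of tape lying flat, 100 mm diameter, 24 mm tall, to the robot's right; bystander, leave alone. Origin centre of its underside
- hammer: hammer, lying, to the robot's left; bystander, leave alone. Origin in the middle of its length
- mug: white mug, standing, 80 mm diameter, 90 mm tall, to the robot's far right; bystander, leave alone. Origin centre of its underside
Mind the look-alikes: they are no part of the job. There is more than one size of the blue_case; the one meant has the size given above.

How it is judged:
By the outcome, as a careful person would: the job done as asked, in the order asked, and still so for the second after the job is handed in, with the robot touching nothing.
It also fails if it takes over 51 s, if anything falls off the work surface, if the arm or the gripper's body presses on something with over 40 N, if the wrist force passes 120 N, or if a joint passes its speed limit or range.

ROBOT

A 6-joint arm with a two-finger parallel gripper is mounted at the origin on the work surface. World frame = base frame: x ahead of the robot, y to its left, z up, the work surface at z = 0. Lengths are in m, angles in rad, forces in N, time in s.
With the tool pointing down it reaches from about 0.275 to 0.825 m from the base axis. Payload 4.9 kg.
Tool frame: the origin (TCP) lies between the finger pads; the fingertips stand 25 mm ahead of it and the grasp point (between the pads) lies 6 mm ahead of it; x points along the fingers, y is the direction in which the jaws open and shut, and the axes are right-handed (so a half turn about x gives the same grasp; the last joint's range is limited). The gripper opens to 85 mm and grips with 20 to 120 N. Pads are 22 mm wide; open, the fingers measure 114 mm over their backs; the gripper's body (76 mm by 85 mm) begins 54 mm behind the grasp point. The pads swing forward as they close: fully open they stand 13 mm farther back than shut.
Start: joints at [1.027, 0.326, -0.193, 1.052, 0, 1.437], TCP at [0.219, 0.504, 0.256] pointing down, gripper open.
Joint ranges: [-2.65, 2.65], [-0.97, 1.79], [-1.3, 1.35], [-1.93, 2.1], [-1.47, 1.37], [-3.14, 3.14]. Speed limits (rad/s): [2.57, 2.57, 3.14, 3.14, 3.14, 3.14].

INTERFACE

Orientations are given as a unit quaternion [x, y, z, w].
In Python, from cell import arm, eyes, finish_job gives the robot as it stands.
- The arm moves only by the tool apply_moves, never from a script. Its argument "motion" is a list of rows, each a list of 3 entries, a list of its own where there are three numbers: the turn, a rotation vector about the world's x, y, z in degrees, then the shift along the world's x, y, z in m, then the opening, from -1 (shut) to 1 (fully open). In form: [[[ax, ay, az], [x, y, z], grip], ...]. A call has 1 to 10 rows; each row shifts and turns the commanded pose from where the row before left it; what a row does not reach is not made up. A row lasts 1/8 s, in which the tool goes at most 62.5 mm and 10.7 degrees, less where a joint would pass 70% of its speed; a pose out of reach is approached as far as the arm can. A call with a gripper value outside its range is refused whole. The fingers move at their own pace and stop on an object; "force" is the grip in N (left out, the last holds). Time passes only in rows, so rows that do not move let the fingers close. It gives the time, the measured TCP pose, the force and the opening at its end, in the units of the state.
- arm.sense(): the state, without advancing time (a new reading comes with each control period).
- eyes.read_camera(name): name is "side" or "top"; returns (picture, depth): 384x512x3 uint8, blue, green, red; 384x512 float32, m along the optical axis (not along the pixel's ray), 0 where there is no reading.
- eyes.camera_info(name): a dict with "fx", "fy", "cx", "cy" (pixels), "dist" ([k1, k2, p1, p2, k3] as OpenCV has them; the pictures are not rectified), "world_from_camera" (4x4, takes a point from camera to world coordinates). Camera axes: x right, y down, z forward; pixel columns grow to the right and rows downward; lengths in m; the calibration is good to about 2 mm. A picture is of the moment at which its call begins. camera_info takes no time and is no camera call.
- finish_job(): hands the job in, once; it reports no verdict.
The state is a dict: "time": time; "qpos": joint angles; "qd": joint speeds; "effort": joint torques, N m; "ee_pos": TCP position; "ee_rot": TCP orientation; "wrist_force": force on the tool from outside, world axes, zero at the start; "ft_torque": the same for the moment, N m; "grip_width": opening from 0.0 (shut) to 1.0 (fully open).
Only numpy, scipy, OpenCV 4.12 (cv2) and the standard library are available. Lean on these libraries where they do the work, as an engineer would, in place of code of your own. Each camera call takes 0.05 s, during which the arm holds its last target.

## Working session

There is one attempt and no reset: what is moved stays moved. The work goes in short steps, Python scripts to look and compute and a tool call to move; the robot and the scene stay as the last step left them, time stands still between calls to the robot, and variables do not carry over. Pictures are saved under pics/ and viewed, and the job is handed in when it is done.

Besides the shell and the picture viewer there is one more tool, called as a command line: name --argument value ..., lists and objects as JSON in quotes. apply_moves: Moves the arm, as the interface text tells. Its arguments: {"type":"object","properties":{"motion":{"type":"array","items":{"type":"array"}},"force":{"type":"number"}},"required":["motion"]}

```bash
mkdir -p pics
cat > h.py <<'E'
import numpy as np, cv2
from cell import arm, eyes, finish_job
def ray(ci,u,v):
    K=np.array([[ci['fx'],0,ci['cx']],[0,ci['fy'],ci['cy']],[0,0,1]])
    p=cv2.undistortPoints(np.array([[[u,v]]],float),K,np.array(ci['dist'],float))[0,0]
    T=np.array(ci['world_from_camera']); return T[:3,3], T[:3,:3]@np.array([p[0],p[1],1])
def onplane(ci,u,v,z):
    o,d=ray(ci,u,v); return o+d*(z-o[2])/d[2]
def cloud(ci,depth):
    K=np.array([[ci['fx'],0,ci['cx']],[0,ci['fy'],ci['cy']],[0,0,1]])
    h,w=depth.shape; uu,vv=np.meshgrid(np.arange(w),np.arange(h))
    p=cv2.undistortPoints(np.stack([uu,vv],-1).reshape(-1,1,2).astype(float),K,np.array(ci['dist'],float)).reshape(h,w,2)
    P=np.dstack([p,np.ones((h,w))])*depth[...,None]
    T=np.array(ci['world_from_camera']); W=P@T[:3,:3].T+T[:3,3]; W[depth<=0]=np.nan
    return W
E
python3 - <<'E'
from h import *
for n in ('top','side'):
    p,d=eyes.read_camera(n); ci=eyes.camera_info(n)
    cv2.imwrite(f'pics/{n}0.png',p); np.savez(f'{n}0.npz',p=p,d=d)
    print(n,{k:np.round(v,3).tolist() for k,v in ci.items()})
print(arm.sense())
E
```

```text
top {'fx': 483.363, 'fy': 483.363, 'cx': 261.043, 'cy': 194.81, 'dist': [-0.027, 0.0, 0.0, 0.0, 0.0], 'world_from_camera': [[-0.013, -0.998, 0.066, 0.374], [-1.0, 0.013, 0.003, 0.031], [-0.004, -0.066, -0.998, 1.773], [0.0, 0.0, 0.0, 1.0]]}
side {'fx': 436.451, 'fy': 436.451, 'cx': 254.907, 'cy': 184.849, 'dist': [-0.076, 0.0, 0.0, 0.0, 0.0], 'world_from_camera': [[0.745, -0.491, 0.452, -0.048], [-0.667, -0.562, 0.489, -0.584], [0.014, -0.665, -0.746, 1.045], [0.0, 0.0, 0.0, 1.0]]}
{'time': 0.1, 'qpos': array([ 1.02683423e+00,  3.26845017e-01, -1.93455198e-01,  1.05200647e+00,
        7.09553240e-06,  1.43662442e+00]), 'qd': array([ 3.59756425e-04, -1.51936268e-05,  1.39865038e-03, -8.68223001e-05,
       -2.42478571e-04, -1.40348280e-03]), 'effort': array([ 3.75431964e-04, -4.44238472e+01,  2.63038284e+01,  7.86745688e-03,
       -1.33842200e-04, -1.28333329e-05]), 'ee_pos': array([0.2188583 , 0.50406972, 0.25560448]), 'ee_rot': array([ 0.1433683 ,  0.69249554, -0.14437381,  0.69213558]), 'wrist_force': array([-0.33710905, -0.68041603, -1.13378744]), 'ft_torque': array([-0.01993968,  0.00589127,  0.00975918]), 'grip_width': 1.0023043662369326}
```

View pics/top0.png

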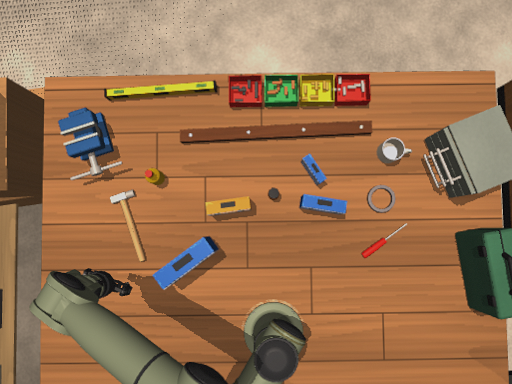

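View pics/side0.png

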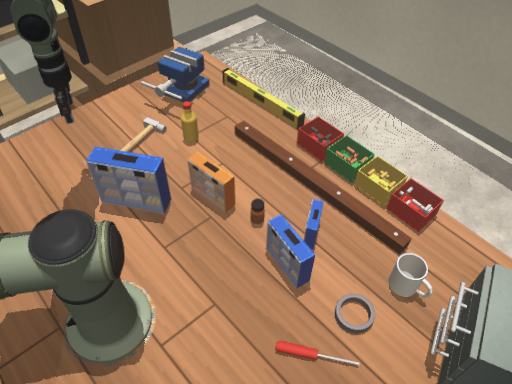

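The top view shows the orange case at (228,206) and the batten from (180,136) to (371,127). Blue cases are at (323,204), (185,262, larger) and (314,170, smaller). The jar is at (274,194) and the glue at (153,176). In the side view the orange case is at (212,182), with its clear lid facing the robot.

What could be taken for the target:
- **Orange case:** it is the only one, at top (228,206). The bins and the yellow level at (160,90) are not orange cases.
- **Blue case:** of the three, (323,204) is the standard-size candidate.
- **Batten:** it is the brown bar at (276,132). The yellow level is the look-alike.

Next I measure these.

Run:
```python
from h import *
z=np.load('top0.npz');p,d=z['p'],z['d'];ci=eyes.camera_info('top');W=cloud(ci,d)
zs=np.load('side0.npz');ps,ds=zs['p'],zs['d'];cs=eyes.camera_info('side');WS=cloud(cs,ds)
hsv=cv2.cvtColor(p,cv2.COLOR_BGR2HSV)
def rect(name,u0,v0,u1,v1,zl,zh,plane=None):
    m=np.zeros(d.shape,bool);m[v0:v1,u0:u1]=True
    m&=(W[...,2]>zl)&(W[...,2]<zh)
    P=W[m]; r=cv2.minAreaRect(P[:,:2].astype(np.float32)*1000)
    print(name,m.sum(),'z',np.round(np.percentile(P[:,2],[5,50,95]),3),'c',np.round(r[0],1),'size',np.round(r[1],1),'ang',round(r[2],2))
rect('orange',195,185,262,225,.118,.145)
rect('blueA',290,185,355,225,.118,.145)
rect('blueBig',145,230,225,295,.1,.3)
rect('blueSm',295,150,330,190,.05,.3)
rect('batten',172,115,380,150,.03,.055)
rect('jar',262,182,288,206,.05,.1)
rect('glue',135,160,170,190,.05,.2)
rect('hammer',105,185,150,265,.008,.06)
rect('screw',355,220,410,262,.008,.06)
rect('tape',360,180,402,218,.01,.06)
# batten front edge: fit at top
for u in range(185,370,23):
    col=[(v,W[v,u]) for v in range(115,150) if .03<W[v,u,2]<.055]
    print(u,col[-1][0],np.round(col[-1][1],4),col[0][0],np.round(col[0][1],4))
c=cv2.resize(p[180:230,190:270],None,fx=8,fy=8,interpolation=cv2.INTER_NEAREST);cv2.imwrite('pics/crop_o.png',c)
c=cv2.resize(ps[130:300,150:340],None,fx=4,fy=3.5);cv2.imwrite('pics/crop_s.png',c[:600,:800])
```

```text
orange 587 z [0.124 0.13  0.136] c [449.3 148.7] size [ 46.2 150.1] ang 7.31
blueA 576 z [0.123 0.13  0.136] c [ 451.7 -178. ] size [147.8  46.2] ang 79.6
blueBig 1291 z [0.17  0.18  0.187] c [258.9 293.2] size [ 64.4 211.7] ang 36.06
blueSm 327 z [0.061 0.091 0.098] c [ 577.8 -152.5] size [105.6  33.6] ang 32.77
batten 2402 z [0.033 0.04  0.046] c [722.4 -34.5] size [724.4 107.6] ang 86.82
jar 96 z [0.065 0.075 0.082] c [495.1  -9.8] size [35.4 37.7] ang 89.45
glue 219 z [0.061 0.103 0.152] c [559.7 413.7] size [48.9 52. ] ang 62.65
hammer 719 z [0.009 0.023 0.031] c [388.7 530. ] size [286.5 159.4] ang 1.51
screw 311 z [0.008 0.019 0.03 ] c [ 319.2 -401.5] size [196.8 148.5] ang 89.06
tape 300 z [0.013 0.023 0.031] c [ 468.5 -397.5] size [126.5 130.9] ang 86.68
185 140 [0.6919 0.309  0.0409] 129 [0.7306 0.3076 0.049 ]
208 139 [0.6943 0.2255 0.0414] 128 [0.7342 0.225  0.0434]
231 138 [0.6977 0.1424 0.0362] 127 [0.7371 0.1418 0.0412]
254 138 [0.6976 0.059  0.0307] 126 [0.7382 0.0582 0.0479]
277 136 [ 0.7021 -0.0246  0.0395] 125 [ 0.7426 -0.0253  0.0388]
300 135 [ 0.7037 -0.1076  0.0446] 123 [ 0.7477 -0.1085  0.0444]
323 134 [ 0.7084 -0.1923  0.0333] 122 [ 0.7514 -0.1925  0.0393]
346 133 [ 0.7103 -0.2754  0.0372] 121 [ 0.754  -0.2763  0.039 ]
369 131 [ 0.716  -0.3587  0.0401] 120 [ 0.7571 -0.3605  0.0375]
```

View pics/crop_o.png

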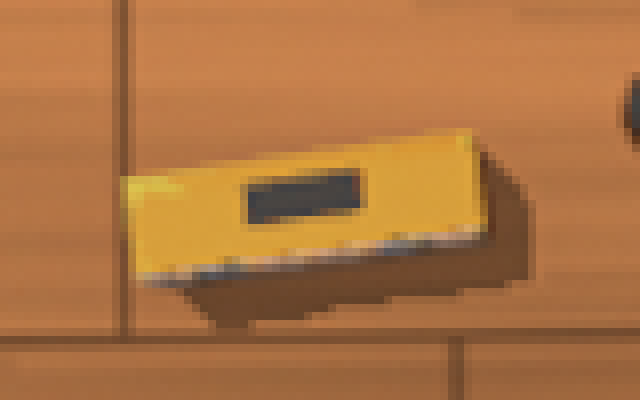

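View pics/crop_s.png

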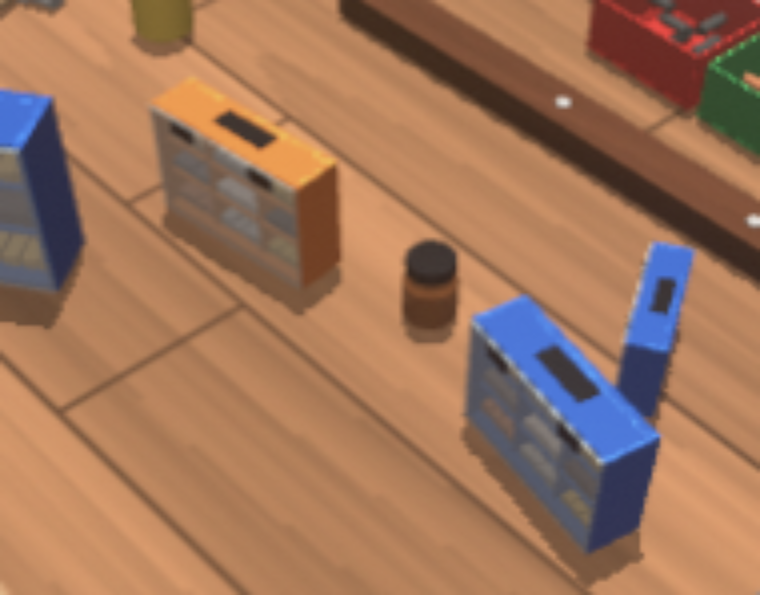

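```bash
cat > edge.py <<'E'
from h import *
def batten(p,ci,ur=(186,368)):
    # front top edge: strongest luminance step scanning column across the front, subpixel, cast onto z=0.04 ; also screw heads
    g=cv2.GaussianBlur(cv2.cvtColor(p,cv2.COLOR_BGR2GRAY),(5,1),0).astype(float)
    return g
E
python3 - <<'E'
from h import *
from scipy.spatial.transform import Rotation as R
z=np.load('top0.npz');p,d=z['p'],z['d'];ci=eyes.camera_info('top')
print(p[120:148,231].tolist())
R0=R.from_quat(arm.sense()['ee_rot']).as_matrix();print(np.round(R0,3))
hsv=cv2.cvtColor(p,cv2.COLOR_BGR2HSV)
# screw heads
m=np.zeros(d.shape,np.uint8); m[118:145,178:375]=(p[118:145,178:375].min(2)>120).astype(np.uint8)
n,l,st,ce=cv2.connectedComponentsWithStats(m)
for i in range(1,n): print(ce[i],st[i,4],np.round(onplane(ci,*ce[i],.04),4))
E
```

```text
[[68, 113, 175], [69, 114, 176], [68, 112, 172], [66, 112, 171], [69, 116, 176], [72, 122, 188], [65, 110, 171], [49, 81, 133], [40, 67, 116], [41, 67, 117], [42, 69, 119], [43, 68, 118], [40, 67, 116], [41, 68, 116], [39, 67, 118], [43, 71, 124], [43, 71, 125], [43, 69, 123], [43, 68, 120], [28, 43, 75], [18, 27, 41], [37, 61, 92], [63, 104, 159], [68, 115, 177], [68, 111, 174], [67, 111, 172], [66, 111, 170], [63, 106, 164]]
[[-0.001  0.398  0.917]
 [-0.001  0.917 -0.398]
 [-1.    -0.001 -0.   ]]
[360.90909091 126.36363636] 11 [ 0.7334 -0.3298  0.04  ]
[303. 129.] 9 [ 0.7264 -0.1193  0.04  ]
[248.11111111 131.66666667] 9 [0.7194 0.0799 0.04  ]
[190.  134.5] 12 [0.712  0.2909 0.04  ]
```

```bash
cat > edge.py <<'E'
from h import *
def batten(p,ci,cols):
    P=[]
    for u in cols:
        r=p[:,u,2].astype(float)
        v0=int(round(139.3+(u-208)*(131.5-139.3)/(369-208)))
        # darkest row (front face) then crossing of 80 above it
        vd=v0-3+int(np.argmin(r[v0-3:v0+5])); v=vd
        while r[v]<82 and v>v0-6: v-=1
        s=v+(r[v]-82)/(r[v]-r[v+1])
        P.append(onplane(ci,u,s,.04))
    P=np.array(P); a=np.polyfit(P[:,1],P[:,0],1)
    res=P[:,0]-np.polyval(a,P[:,1]); k=abs(res)<.003; a=np.polyfit(P[k,1],P[k,0],1)
    return a,np.std(P[k,0]-np.polyval(a,P[k,1])),k.sum()
E
python3 - <<'E'
from edge import *
from scipy.spatial.transform import Rotation as R
z=np.load('top0.npz');p=z['p'];d=z['d'];ci=eyes.camera_info('top')
a,s,n=batten(p,ci,range(186,368,2)); print('batten x=a*y+b',a,'yaw',np.degrees(np.arctan(-a[0])),s,n,'at y=.15',np.polyval(a,.15))
W=cloud(ci,d)
# orange top face by colour ray cast to z=.13
hsv=cv2.cvtColor(p,cv2.COLOR_BGR2HSV)
m=np.zeros(d.shape,np.uint8);m[185:225,195:262]=((hsv[185:225,195:262,0]>14)&(hsv[185:225,195:262,1]>120)&(hsv[185:225,195:262,2]>190)).astype(np.uint8)
c=max(cv2.findContours(m,cv2.RETR_EXTERNAL,cv2.CHAIN_APPROX_NONE)[0],key=cv2.contourArea)[:,0]
Q=np.array([onplane(ci,*q,.13)[:2] for q in c],np.float32)*1000
print(cv2.minAreaRect(Q))
# side view check : lid-face plane from side depth
zs=np.load('side0.npz');ds=zs['d'];cs=eyes.camera_info('side');WS=cloud(cs,ds)
k=(abs(WS[...,0]-.44)<.06)&(abs(WS[...,1]-.149)<.1)&(WS[...,2]>.03)&(WS[...,2]<.125)
P=WS[k];print(k.sum(),np.round(np.percentile(P,[1,50,99],axis=0),3).tolist())
k=k&(abs(WS[...,1]-.149)<.06); P=WS[k]; A=np.c_[P[:,1:],np.ones(len(P))];x,*_=np.linalg.lstsq(A,P[:,0],rcond=None);print('lid x=ay+bz+c',x,'yaw',np.degrees(np.arctan(-x[0])),'x at y .149 z .1',x@[.149,.1,1])
E
```

```text
batten x=a*y+b [-0.03515526  0.69956712] yaw 2.013418560691102 0.0005740177975940021 91 at y=.15 0.6942938326321747
((450.8083190917969, 150.67837524414062), (43.738433837890625, 147.30970764160156), 7.6194987297058105)
906 [[0.422, 0.076, 0.031], [0.433, 0.121, 0.079], [0.482, 0.221, 0.124]]
lid x=ay+bz+c [-0.12032787  0.00076472  0.44763965] yaw 6.861291829934867 x at y .149 z .1 0.42978727112011683
```

apply_moves --motion '[[[0, 0, 3.1], [0.0167, -0.0363, 0.005], 1], [[0, 0, 3.1], [0.0167, -0.0363, 0.005], 1], [[0, 0, 3.1], [0.0167, -0.0363, 0], 1], [[0, 0, 3.1], [0.0167, -0.0363, 0], 1], [[0, 0, 3.1], [0.0167, -0.0363, 0], 1], [[0, 0, 3.1], [0.0167, -0.0363, 0], 1], [[0, 0, 3.1], [0.0167, -0.0363, 0], 1], [[0, 0, 3.1], [0.0167, -0.0363, 0], 1], [[0, 0, 3.0], [0.0167, -0.0363, 0], 1], [[0, 0, 3.0], [0.0167, -0.0363, 0], 1]]'

```text
time: 1.35
ee_pos: [0.3863, 0.1402, 0.2661]
ee_rot: [-0.046, 0.706, 0.046, 0.706]
wrist_force: [0.3, 0.1, 0.4]
grip_width: 1.0
```

apply_moves --motion '[[[0, 0, 0], [0, 0, -0.04], 1], [[0, 0, 0], [0, 0, -0.04], 1], [[0, 0, 0], [0, 0, -0.04], 1], [[0, 0, 0], [0, 0, -0.016], 1], [[0, 0, 0], [0, 0, 0], 1]]'

```text
time: 1.98
ee_pos: [0.3848, 0.1412, 0.1291]
ee_rot: [-0.045, 0.707, 0.045, 0.704]
wrist_force: [-0.0, -0.6, -0.5]
grip_width: 1.003
```

Run:
```python
from h import *
p,d=eyes.read_camera('side');cv2.imwrite('pics/side1.png',cv2.resize(p[90:260,120:340],None,fx=3.5,fy=3.5))
```

```text
(no output)
```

View pics/side1.png

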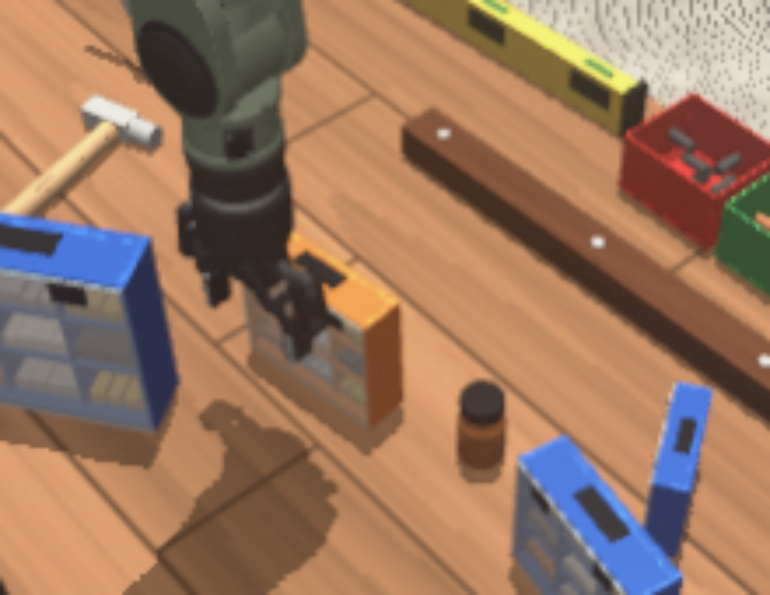

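The two fingertips stand in front of the upper half of the lid, the right one near (300,350) in the crop. Nothing is touching yet.

apply_moves --motion '[[[0, 0, 0], [0.01, 0.0013, 0], 1], [[0, 0, 0], [0.01, 0.0013, 0], 1], [[0, 0, 0], [0.006, 0.0008, 0], 1], [[0, 0, 0], [0.006, 0.0008, 0], 1], [[0, 0, 0], [0.006, 0.0008, 0], 1], [[0, 0, 0], [0.006, 0.0008, 0], 1], [[0, 0, 0], [0.006, 0.0008, 0], 1]]'

```text
time: 2.9
ee_pos: [0.4364, 0.1482, 0.1303]
ee_rot: [-0.045, 0.706, 0.045, 0.706]
wrist_force: [-0.6, -0.7, 0.6]
grip_width: 0.998
```

Run:
```python
from h import *
p,d=eyes.read_camera('side');cv2.imwrite('pics/side2.png',cv2.resize(p[90:260,120:340],None,fx=3.5,fy=3.5))
```

```text
(no output)
```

View pics/side2.png

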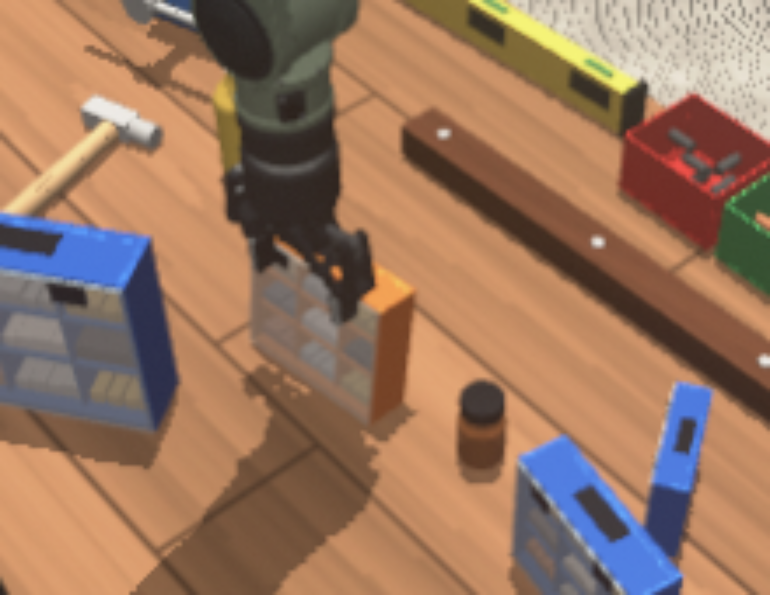

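The case is tilting back about its heel, with the fingers near the top of the lid (crop 350,300). I'll keep pushing until it falls.

apply_moves --motion '[[[0, 0, 0], [0.006, 0.0008, 0], 1], [[0, 0, 0], [0.006, 0.0008, 0], 1], [[0, 0, 0], [0.006, 0.0008, 0], 1], [[0, 0, 0], [0.006, 0.0008, 0], 1], [[0, 0, 0], [0.006, 0.0008, 0], 1], [[0, 0, 0], [0, 0, 0], 1], [[0, 0, 0], [0, 0, 0], 1], [[0, 0, 0], [0, 0, 0], 1]]'

```text
time: 3.95
ee_pos: [0.4659, 0.1521, 0.1302]
ee_rot: [-0.045, 0.706, 0.045, 0.706]
wrist_force: [0.8, 0.2, 0.4]
grip_width: 1.003
```

Run:
```python
from h import *
p,d=eyes.read_camera('side');cv2.imwrite('pics/side3.png',cv2.resize(p[90:260,120:340],None,fx=3.5,fy=3.5))
```

```text
(no output)
```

View pics/side3.png

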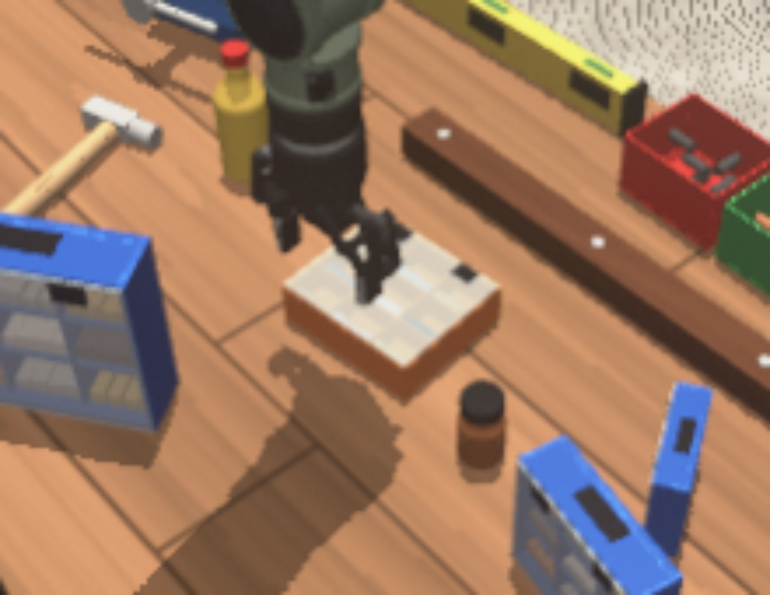

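The case lies flat with the clear lid up, its near face from (285,300) to (405,385) in the crop. The jar and the blue case are untouched. I'll back off and measure.

apply_moves --motion '[[[0, 0, 0], [-0.03, -0.0038, 0], 1], [[0, 0, 0], [-0.03, -0.0038, 0], 1], [[0, 0, 0], [0, 0, 0], 1]]'

```text
time: 4.38
ee_pos: [0.4035, 0.1442, 0.13]
ee_rot: [-0.045, 0.707, 0.045, 0.705]
wrist_force: [0.7, 0.6, -0.0]
grip_width: 1.0
```

```bash
cat > lay.py <<'E'
from edge import *
def lay(n):
    p,d=eyes.read_camera('top');ci=eyes.camera_info('top');W=cloud(ci,d)
    cv2.imwrite(f'pics/top{n}.png',cv2.resize(p[100:260,150:370],None,fx=3.5,fy=3.5))
    k=(W[...,2]>.034)&(W[...,2]<.056)&(abs(W[...,0]-.57)<.135)&(abs(W[...,1]-.15)<.13)
    return p,W,k,ci
E
python3 - <<'E'
from lay import *
p,W,k,ci=lay(4)
P=W[k]; x0=np.percentile(P[:,0],[1,99]);print(k.sum(),np.percentile(P[:,2],[5,50,95]),cv2.minAreaRect((P[:,:2]*1000).astype(np.float32)))
p,d=eyes.read_camera('side');cs=eyes.camera_info('side');S=cloud(cs,d)
cv2.imwrite('pics/side4.png',cv2.resize(p[90:260,120:340],None,fx=3.5,fy=3.5))
k=(abs(S[...,0]-.5)<.05)&(abs(S[...,1]-.149)<.065)&(S[...,2]>.008)&(S[...,2]<.038);P=S[k]
A=np.c_[P[:,1],np.ones(len(P))];x=np.polyfit(P[:,1],P[:,0],1);r=P[:,0]-np.polyval(x,P[:,1]);print(len(P),'near face yaw',np.degrees(np.arctan(-x[0])),np.polyval(x,.15),r.std())
E
```

```text
1622 [0.03703162 0.04426094 0.05121661] ((587.1875610351562, 151.01812744140625), (235.30499267578125, 257.3782653808594), 0.08261749148368835)
197 near face yaw 25.637336250819033 0.4774319604117696 0.016706804037122495
```

View pics/top4.png

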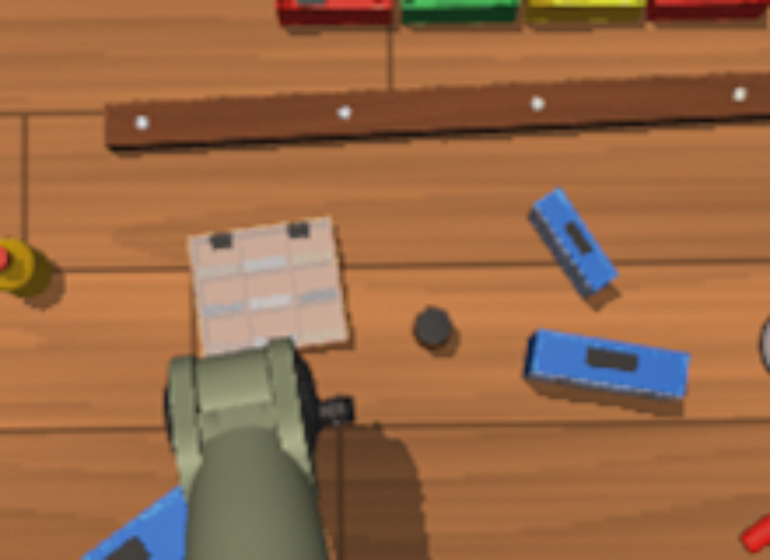

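The case lies lid up, with its far edge from (190,235) to (330,217) in the crop and its right near corner at (348,340). The jar, at (433,328), is clear of it.

Run:
```python
from lay import *
p,W,k,ci=lay(5)
C=[onplane(ci,150+(u+.5)/3.5-.5,100+(v+.5)/3.5-.5,.045) for u,v in((190,235),(331,217),(348,340))]
C=np.array(C);print(np.round(C,4),np.linalg.norm(C[0]-C[1]),np.linalg.norm(C[1]-C[2]),np.degrees(np.arctan2(C[1,0]-C[0,0],C[0,1]-C[1,1])),np.degrees(np.arctan2(C[1,1]-C[2,1],C[1,0]-C[2,0])))
k&=W[...,0]<.665
P=W[k];n=len(P);r=cv2.minAreaRect((P[:,:2]*1000).astype(np.float32));print(n,r)
```

```text
[[0.5928 0.2403 0.045 ]
 [0.6094 0.095  0.045 ]
 [0.4824 0.079  0.045 ]] 0.14619410810977698 0.12799450513127283 6.529900326721722 7.198978692576596
1408 ((538.4207153320312, 159.9034881591797), (130.63821411132812, 149.90478515625), 6.9825310707092285)
```

apply_moves --motion '[[[0, 0, 0], [0, 0, -0.03], 1], [[0, 0, 0], [0, 0, -0.03], 1], [[0, 0, 0], [0, 0, -0.025], 1], [[0, 0, 0], [0, 0, -0.01], 1], [[0, 0, 0], [0, 0, 0], 1]]'

```text
time: 5.15
ee_pos: [0.4064, 0.1445, 0.035]
ee_rot: [-0.045, 0.706, 0.045, 0.705]
wrist_force: [0.3, -0.3, -0.3]
grip_width: 0.996
```

Run:
```python
from h import *
p,d=eyes.read_camera('side');cv2.imwrite('pics/side5.png',cv2.resize(p[90:260,120:340],None,fx=3.5,fy=3.5))
```

```text
(no output)
```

View pics/side5.png

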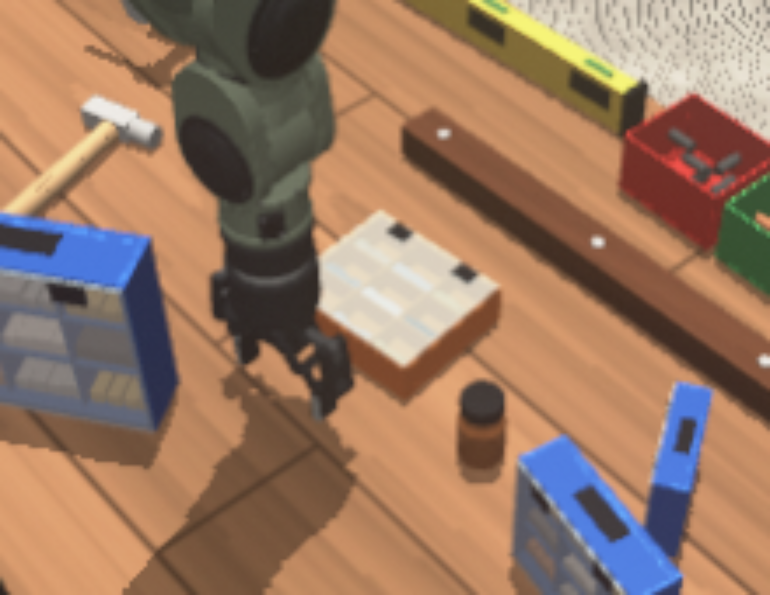

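The fingers are low in front of the near face, the right tip at (322,410) in the crop, and clear of everything. Now the approach and push.

apply_moves --motion '[[[0, 0, 0], [0.02, 0.0025, -0.002], 1], [[0, 0, 0], [0.02, 0.0025, -0.002], 1], [[0, 0, 0], [0.01, 0.0013, 0], 1], [[0, 0, 0], [0.006, 0.0006, 0], 1], [[0, 0, 0], [0.006, 0.0004, 0], 1], [[0, 0, 0], [0.006, 0.0002, 0], 1]]'

```text
time: 5.95
ee_pos: [0.4715, 0.1518, 0.031]
ee_rot: [-0.045, 0.707, 0.045, 0.704]
wrist_force: [-4.6, -0.7, 3.6]
grip_width: 1.0
```

apply_moves --motion '[[[0, 0, -0.7], [0.006, 0.0002, 0], 1], [[0, 0, -0.7], [0.006, 0.0002, 0], 1], [[0, 0, -0.7], [0.006, 0.0002, 0], 1], [[0, 0, -0.7], [0.006, 0.0002, 0], 1], [[0, 0, -0.7], [0.006, 0.0002, 0], 1], [[0, 0, -0.7], [0.006, 0.0002, 0], 1], [[0, 0, -0.7], [0.006, 0.0002, 0], 1]]'

```text
time: 6.82
ee_pos: [0.5136, 0.1536, 0.0309]
ee_rot: [-0.015, 0.709, 0.015, 0.705]
wrist_force: [-5.2, 1.2, 4.5]
grip_width: 1.0
```

Run:
```python
from lay import *
p,W,k,ci=lay(6)
k=(W[...,2]>.034)&(W[...,2]<.056)&(W[...,0]>.5)&(W[...,0]<.68)&(abs(W[...,1]-.16)<.12)
P=W[k];print(len(P),cv2.minAreaRect((P[:,:2]*1000).astype(np.float32)))
```

```text
681 ((589.1802978515625, 155.517333984375), (124.78202056884766, 150.7962646484375), 1.801523208618164)
```

View pics/top6.png

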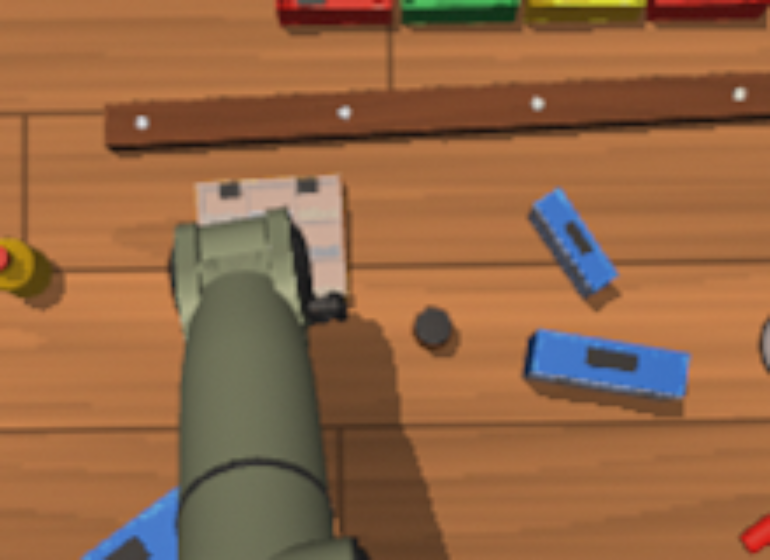

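The case is now about square to the batten. Its far edge runs from (196,185) to (340,177) in the crop, with roughly 42 mm left to go.

apply_moves --motion '[[[0, 0, -0.2], [0.006, 0.0002, 0], 1], [[0, 0, -0.2], [0.006, 0.0002, 0], 1], [[0, 0, 0], [0.006, 0.0002, 0], 1], [[0, 0, 0], [0.006, 0.0002, 0], 1], [[0, 0, 0], [0.005, 0.0002, 0], 1], [[0, 0, 0], [0.004, 0.0001, 0], 1]]'

```text
time: 7.62
ee_pos: [0.5494, 0.1545, 0.0312]
ee_rot: [-0.012, 0.707, 0.012, 0.707]
wrist_force: [-2.0, -0.3, -0.9]
grip_width: 1.001
```

apply_moves --motion '[[[0, 0, 0], [0.002, 0.0001, 0], 1], [[0, 0, 0], [0.002, 0.0001, 0], 1], [[0, 0, 0], [0.001, 0, 0], 1]]'

```text
time: 8.0
ee_pos: [0.5542, 0.1547, 0.0313]
ee_rot: [-0.012, 0.707, 0.012, 0.707]
wrist_force: [-2.8, -0.9, -0.6]
grip_width: 1.003
```

```bash
cat > gap.py <<'E'
from lay import *
def gap(n):
    p,W,k,ci=lay(n)
    cv2.imwrite(f'pics/gap{n}.png',cv2.resize(p[120:170,195:265],None,fx=10,fy=10,interpolation=cv2.INTER_NEAREST))
    print('time',arm.sense()['time'],'force',np.round(arm.sense()['wrist_force'],1))
    for u in range(208,248,6): print(u,p[134:152,u,:].max(1).tolist())
E
python3 -c "
from gap import *
gap(7)"
```

```text
time 8.05 force [-2.1 -0.5 -2.3]
208 [117, 116, 120, 121, 122, 123, 119, 186, 183, 175, 186, 188, 188, 184, 184, 192, 135, 103]
214 [114, 117, 123, 125, 124, 99, 114, 94, 66, 68, 72, 167, 202, 205, 209, 147, 102, 115]
220 [115, 120, 123, 125, 128, 75, 173, 197, 183, 186, 194, 195, 194, 196, 141, 102, 114, 124]
226 [116, 123, 125, 124, 120, 84, 179, 184, 175, 199, 205, 198, 132, 102, 118, 132, 139, 125]
232 [120, 124, 126, 123, 111, 117, 181, 182, 185, 201, 206, 180, 167, 155, 103, 55, 42, 50]
238 [123, 127, 126, 120, 81, 114, 94, 66, 67, 58, 179, 207, 203, 204, 200, 197, 198, 195]
244 [127, 128, 120, 119, 87, 182, 190, 178, 197, 204, 203, 203, 203, 204, 201, 199, 196, 195]
```

View pics/gap7.png

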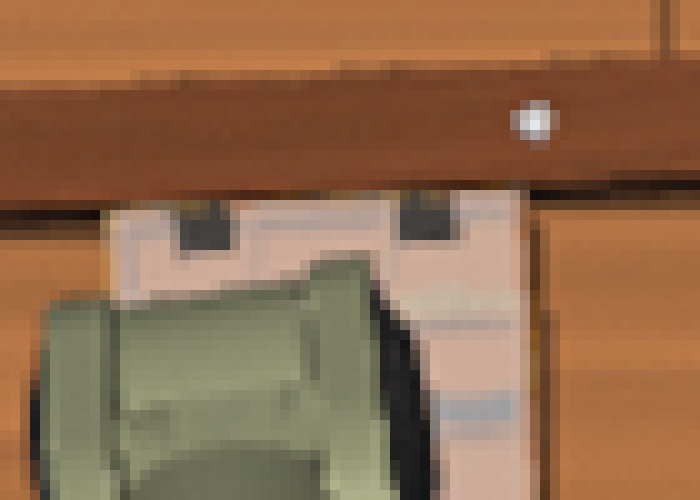

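The lid edge is at the batten front to within a pixel (crop row about 200), but the force is still only sliding friction. I'll creep forward until it rises.

apply_moves --motion '[[[0, 0, 0], [0.001, 0, 0], 1], [[0, 0, 0], [0.001, 0, 0], 1]]'

```text
time: 8.3
ee_pos: [0.5561, 0.1547, 0.0313]
ee_rot: [-0.012, 0.707, 0.013, 0.707]
wrist_force: [-2.8, 0.7, -0.9]
grip_width: 0.997
```

apply_moves --motion '[[[0, 0, 0], [0.001, 0, 0], 1], [[0, 0, 0], [0.001, 0, 0], 1]]'

```text
time: 8.55
ee_pos: [0.5566, 0.1547, 0.0313]
ee_rot: [-0.012, 0.708, 0.013, 0.706]
wrist_force: [-9.2, 0.2, 6.6]
grip_width: 0.997
```

apply_moves --motion '[[[0, 0, 0], [0.001, 0, 0], 1], [[0, 0, 0], [0.0005, 0, 0], 1], [[0, 0, 0], [0, 0, 0], 1]]'

```text
time: 8.93
ee_pos: [0.5565, 0.1547, 0.0313]
ee_rot: [-0.013, 0.709, 0.013, 0.705]
wrist_force: [-12.4, 0.6, 8.4]
grip_width: 0.999
```

```bash
python3 -c "
from gap import *
s=arm.sense();print(s['wrist_force'],s['ft_torque'],s['ee_pos'])
gap(8)"
```

```text
[-12.4196908    0.60171413   8.43837313] [-0.03592967  1.9935491  -0.12739462] [0.55653833 0.15470806 0.03128477]
time 8.975 force [-11.7   0.    9.2]
208 [116, 116, 120, 121, 121, 117, 186, 189, 170, 181, 188, 188, 189, 188, 152, 110, 111, 122]
214 [114, 117, 123, 124, 121, 142, 109, 70, 68, 67, 91, 184, 210, 166, 110, 110, 121, 128]
220 [115, 120, 124, 124, 122, 144, 186, 186, 185, 193, 195, 197, 158, 107, 109, 121, 129, 134]
226 [117, 122, 125, 122, 114, 191, 199, 173, 194, 209, 154, 105, 114, 125, 132, 141, 125, 116]
232 [119, 126, 125, 121, 124, 187, 189, 180, 199, 208, 181, 170, 115, 74, 49, 43, 54, 75]
238 [124, 127, 127, 116, 125, 94, 65, 67, 63, 128, 191, 205, 204, 201, 198, 198, 200, 188]
244 [128, 128, 120, 113, 155, 183, 174, 190, 203, 204, 202, 203, 203, 203, 201, 196, 197, 177]
```

View pics/gap8.png

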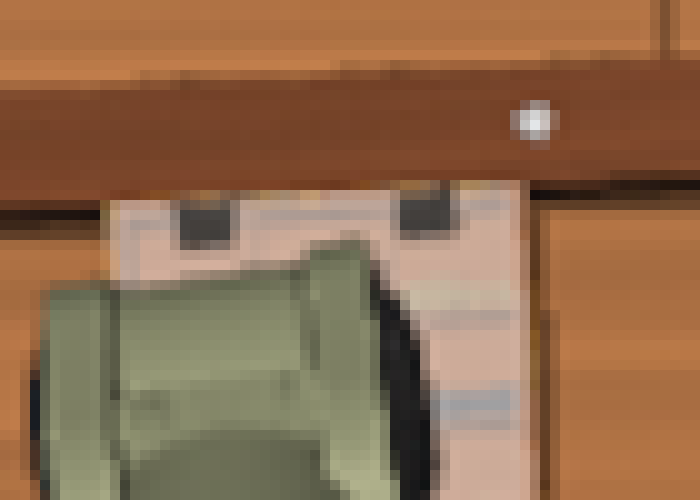

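The dark gap has closed along the whole edge and both fingers are loaded (12 N, small moment). I'll back off, rise and check.

apply_moves --motion '[[[0, 0, 0], [-0.003, -0.0001, 0], 1], [[0, 0, 0], [-0.008, -0.0003, 0], 1], [[0, 0, 0], [-0.03, -0.001, 0], 1], [[0, 0, 0], [-0.04, -0.001, 0], 1], [[0, 0, 0], [-0.02, 0, 0.04], 1], [[0, 0, 0], [0, 0, 0.05], 1], [[0, 0, 0], [0, 0, 0.05], 1], [[0, 0, 0], [-0.02, 0, 0.05], 1], [[0, 0, 0], [-0.04, -0.01, 0.04], 1], [[0, 0, 0], [-0.04, -0.03, 0.02], 1]]'

```text
time: 10.22
ee_pos: [0.3594, 0.1124, 0.2839]
ee_rot: [-0.013, 0.705, 0.013, 0.709]
wrist_force: [-0.1, -0.9, 0.4]
grip_width: 1.002
```

Run:
```python
from gap import *
p,W,k,ci=lay(9)
cv2.imwrite('pics/gap9.png',cv2.resize(p[120:190,195:265],None,fx=8,fy=8,interpolation=cv2.INTER_NEAREST))
print(arm.sense()['time'],arm.sense()['wrist_force'])
a,s,n=batten(p,ci,list(range(186,202,2))+list(range(252,368,2)));print('batten',a,np.degrees(np.arctan(-a[0])),s)
# case edge: batten top -> lid luminance step, subpixel
P=[]
for u in range(208,246):
    g=p[:,u,0].astype(float)  # blue channel: batten ~45, lid ~140+
    v=133
    while g[v]<85 and v<150: v+=1
    P.append(onplane(ci,u,v-1+(85-g[v-1])/(g[v]-g[v-1]),.045))
P=np.array(P);b=np.polyfit(P[:,1],P[:,0],1);r=P[:,0]-np.polyval(b,P[:,1]);q=abs(r)<.0025;b=np.polyfit(P[q,1],P[q,0],1)
print('case lead edge yaw',np.degrees(np.arctan(-b[0])),'x at .155',np.polyval(b,.155),'batten there',np.polyval(a,.155),q.sum())
# side edges and whole top
m=(W[...,2]>.030)&(W[...,2]<.06)&(W[...,0]>.54)&(W[...,0]<.683)&(abs(W[...,1]-.16)<.12)
Q=W[m];print(len(Q),np.percentile(Q[:,2],[5,50,95]),cv2.minAreaRect((Q[:,:2]*1000).astype(np.float32)))
p,d=eyes.read_camera('side');cv2.imwrite('pics/side9.png',cv2.resize(p[90:260,120:340],None,fx=3.5,fy=3.5))
```

```text
10.275 [-5.94395959  1.29967586  0.98082099]
batten [-0.03546465  0.69961328] 2.0311233331663776 0.0005650093967846825Traceback (most recent call last):
  File "<stdin>", line 13, in <module>
    raise TypeError("expected non-empty vector for x")
TypeError: expected non-empty vector for x
```

View pics/gap9.png

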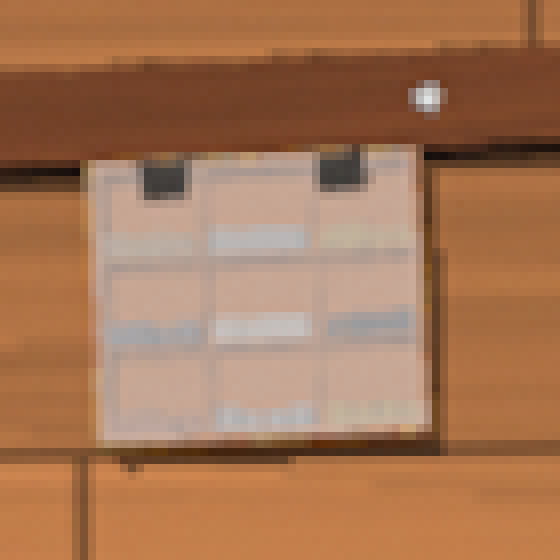

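The case sits on the batten line along its whole leading edge, from (88,158) to (418,147) in the crop. I'll measure it properly and look from the side.

```bash
cat > chk.py <<'E'
from edge import *
def chk(n):
    p,d=eyes.read_camera('top');ci=eyes.camera_info('top');W=cloud(ci,d)
    a,s,_=batten(p,ci,list(range(186,202,2))+list(range(252,368,2)))
    def line(cols,v0,dirn,ch=0,th=95):
        P=[]
        for u in cols:
            g=p[:,u,ch].astype(float); v=v0
            while g[v]>th: v+=dirn       # from lid outwards
            P.append(onplane(ci,u,v-dirn*(th-g[v])/(g[v-dirn]-g[v]),.045))
        P=np.array(P)
        b=np.polyfit(P[:,1],P[:,0],1);r=P[:,0]-np.polyval(b,P[:,1]);q=abs(r-np.median(r))<.0025
        b=np.polyfit(P[q,1],P[q,0],1);return np.degrees(np.arctan(-b[0])),np.polyval(b,.155),q.sum()
    lid=[u for u in range(209,245) if not(211<=u<=219 or 233<=u<=241)]
    print('batten yaw',np.degrees(np.arctan(-a[0])),'x@.155',np.polyval(a,.155))
    print('lead edge yaw,x,n',line(lid,143,-1)); print('near edge',line(range(211,246),168,1))
    m=(W[...,2]>.030)&(W[...,2]<.06)&(W[...,0]>.54)&(W[...,0]<.683)&(abs(W[...,1]-.16)<.12)
    Q=W[m];print(len(Q),np.percentile(Q[:,2],[5,50,95]),cv2.minAreaRect((Q[:,:2]*1000).astype(np.float32)))
    p,d=eyes.read_camera('side');cv2.imwrite(f'pics/side{n}.png',cv2.resize(p[90:300,120:380],None,fx=2.8,fy=2.8))
    print(arm.sense()['time'],arm.sense()['wrist_force'])
E
python3 -c "
from chk import *
chk(9)"
```

```text
batten yaw 2.0278837635583264 x@.155 0.6941314936396213
lead edge yaw,x,n (np.float64(2.0177908594939753), np.float64(0.6935211593529698), np.int64(18))
near edge (np.float64(2.069915467983725), np.float64(0.56438727234414), np.int64(35))
1367 [0.03747475 0.04449741 0.0517942 ] ((624.5741577148438, 156.19464111328125), (120.69498443603516, 150.17315673828125), 1.9936083555221558)
10.375 [-0.16808013 -0.31806617 -0.52092744]
```

View pics/side9.png

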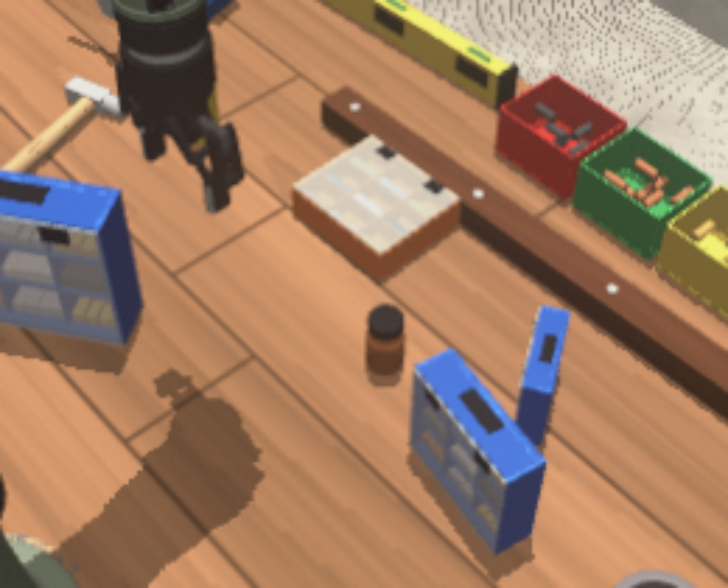

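The case lies lid up against the batten, near corner at (378,280) in the crop. The jar, blue case and other items stand where they were, and the arm is clear. Lead edge yaw is 2.02° against 2.03° for the batten, and the gap is under 1 mm. I'll hand in.

```bash
python3 -c "
from h import *
print(finish_job())"
```

```text
the job is handed in; nothing more can be done
None
```

The orange case is lying on its back with the clear lid up, flush and square against the batten. I handed the job in at about 10.4 s. I tipped it with the two open fingers high on the lid. I then pushed it low on its near face, turning it from about 7° to 2° on the way. The final seating force was about 12 N, then I backed off clear.

- **Square:** in the last top view the leading edge was at 2.02° and the near edge at 2.07°, against 2.03° for the batten.
- **Flush:** the leading edge was at x = 0.6935 m and the batten face at 0.6941 m. The near edge plus 130 mm gives 0.694 m, so any gap is under 1 mm, which is finer than the 2 mm camera calibration.
- **Other items:** the blue case is still standing and the jar, small blue case and hammer look unmoved in the last side view. I judged these by eye and did not re-measure them. I did not look again at the screwdriver, tape, mug and glue, but the arm stayed well clear of them.
- **One odd reading:** just after retreating, the wrist showed −5.9 N. It was back near zero (under 1 N) by the next check 0.1 s later, so I took it as the arm stopping.

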